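# Roll a sample tube into the reader's V-cradle

### The job

Roll the capped sample tube along the bench on its side, up the reader's grey ramp and into the white V-groove, then push it gently by its orange cap end along the groove until its other end is fully home against the reader. Do it with the fingertips or the outside of the fingers only: never pinch, squeeze, lift or carry the tube. Leave the cups, the test cassette and the small bottle where they stand, and finish with the tube lying still in the groove and the robot clear of it.

Things in the scene. Friction and masses are not known exactly. Their poses are not given: they have to be found in the camera images.
- tube: Closed sample tube lying on its side: round bar 36 mm in diameter, 110 mm long, flat ends, 0.09 to 0.17 kg, amber with paper label and a 30 mm orange cap of the same diameter. Origin at mid-length on the axis. x runs along the tube to the cap end (the end nearer the robot); y and z turn as it rolls. Starts on the bench before the ramp, within 0.2 rad of parallel to the groove; smooth, rolls very freely.
- cradle: Tube reader fixed to the bench: ramp, V-groove and reader box. Origin on the bench under the middle of the groove; z up. The tube rolls along +x: grey ramp from bench level at x = -76 mm to a lip 12.7 mm high at x = -16 mm; white groove, both faces 35 deg, lowest (1.5 mm) at x = 0, far face up to 22.5 mm at x = 30, flat back to x = 46. All this spans y = -80 to +80 mm, open at the +y end (nearer robot).
- face (a point): Where the tube's axis meets the reader box when home: on the flat white box face that closes the groove at y = -80 mm of the cradle, 23.5 mm above the bench; same axes as the cradle. The box spans cradle x = -54 to 46 mm, y = -80 to -150 mm, and is 65 mm high.
- seat (a point): Where the tube's origin lies when it is in the groove and fully home: 55 mm from the reader's face (cradle x = 0, y = -25 mm), 23.5 mm above the bench; same axes as the cradle, the tube lies along y.
- cup_a: Loose cream paper cup with a green and a black band, upright, 98 mm high, 78 mm across the rim; origin at the centre of its base, z up. Stands beyond the cradle. Not to be disturbed.
- cup_b: Second loose cup like cup_a, beyond the cradle, nearer the robot. Not to be disturbed.
- cassette: Loose flat white test cassette 70 x 26 x 6 mm lying on the bench beside the tube's path, on the side away from the robot; origin at the centre of its underside. Not to be disturbed.
- reagent: Loose small upright bottle with a blue cap, 34 mm in diameter, 75 mm high, beside the tube's path on the side away from the robot; origin at the centre of its base. Not to be disturbed.
Mind the look-alikes: they are no part of the job. What is meant by the tube is not yellow, and is the smaller of those in its own colour.

How it is judged:
On the way, in this order (a step that is already met when the one before it is completed fails the run):
1. the tube turns over as it rolls on the bench, before it reaches the groove (angle between the z axis of tube and the z axis of cradle, either way round above 0.9 rad and x of tube in the frame of cradle below -0.03 m).
2. the tube lies in the V-groove, not yet against the reader (x of tube in the frame of cradle between -0.005 and 0.005 m and z of tube in the frame of cradle between 0.0205 and 0.0265 m and angle between the x axis of tube and the y axis of cradle, either way round below 0.06 rad and y of tube in the frame of cradle above -0.02 m), for 0.2 s.
3. the tube is pushed along the groove until its end is home against the reader (x of tube in the frame of cradle between -0.005 and 0.005 m and z of tube in the frame of cradle between 0.0205 and 0.0265 m and angle between the x axis of tube and the y axis of cradle, either way round below 0.06 rad and y of tube in the frame of cradle below -0.0215 m), for 0.2 s.
At the end, for the whole second after the job is handed in: The tube lies still in the V-groove (axis within 5 mm of the groove's middle, within 3 mm of its seated height, parallel within 0.06 rad), its end within 3.5 mm of the reader's face, and the cups, cassette and bottle stand within 15 mm of where they were (all of step 3 and linear speed of tube below 0.01 m/s and distance of each of cup_a, cup_b, cassette, reagent from where it was at the start of the episode below 0.015 m and angle between each of cup_a, cup_b, cassette, reagent's own z axis and vertical below 0.15 rad); the robot touches nothing.
It fails at once if the tube is lifted off the bench (more than 7 mm, before the ramp) (x of tube in the frame of cradle below -0.085 m and height (world z) of tube above 0.025 m).
It fails at once if the tube is lifted over the ramp or out of the groove (more than 8 mm above the lip) (height (world z) of tube above 0.039 m).
It fails at once if the tube is tipped up on end by more than 0.25 rad (angle between tube's own x axis and vertical below 1.32 rad or angle between tube's own x axis and vertical above 1.82 rad).
It fails at once if the tube is squeezed or pushed with more than 30 N (contact force between tube and the fingers above 30 N).
It fails at once if a cup, the cassette or the bottle is pushed more than 15 mm or tipped (distance of any of cup_a, cup_b, cassette, reagent from where it was at the start of the episode above 0.015 m or angle between any of cup_a, cup_b, cassette, reagent's own z axis and vertical above 0.3 rad).
It also fails if it takes over 54 s, if anything falls off the work surface, if the arm or the gripper's body presses on something with over 40 N, if the wrist force passes 120 N, or if a joint passes its speed limit or range.

### The arm

A 6-joint arm with a two-finger parallel gripper is mounted at the origin on the work surface. World frame = base frame: x ahead of the robot, y to its left, z up, the work surface at z = 0. Lengths are in m, angles in rad, forces in N, time in s.
With the tool pointing down it reaches from about 0.35 to 0.775 m from the base axis. Payload 7.3 kg.
Tool frame: the origin (TCP) lies at the centre of the arm's flange, where the gripper is bolted on; the fingertips stand 178 mm ahead of it and the grasp point (between the pads) lies 159 mm ahead of it; x points along the fingers, y is the direction in which the jaws open and shut, and the axes are right-handed (so a half turn about x gives the same grasp; the last joint's range is limited). The gripper opens to 92 mm and grips with 3 to 60 N. Pads are 19 mm wide; open, the fingers measure 130 mm over their backs; the gripper's body (75 mm by 190 mm) begins 47 mm behind the grasp point.
Start: joints at [1.042, 0.342, 1.524, -0, 1.275, -0.146], TCP at [0.196, 0.487, 0.405] pointing down, gripper open.
Joint ranges: [-2.53, 2.53], [-0.77, 2.02], [0.04, 2.7], [-1, 4.14], [0.28, 2.66], [-3.11, 3.11]. Speed limits (rad/s): [2.57, 2.57, 3.14, 3.14, 3.14, 3.14].

### API

Orientations are given as [roll, pitch, yaw] about the fixed x, y, z axes, in that order (R = Rz(yaw) Ry(pitch) Rx(roll)).
In Python, from cell import readout, cams, workorder gives the robot as it stands.
- The arm moves only by the shell command python3 -m inch 'ROWS' [FORCE]. ROWS is text: rows parted by semicolons, each of 5 numbers parted by spaces: the shift along the world's x, y, z in mm, then the turn about the world's z in rad, then the opening, from 0 (shut) to 1 (fully open). A call has 1 to 8 rows; each row shifts and turns the commanded pose from where the row before left it; what a row does not reach is not made up. A row lasts 1/12 s, in which the tool goes at most 41.7 mm and 7.16 degrees, less where a joint would pass 70% of its speed; a pose out of reach is approached as far as the arm can. A call is refused whole if a number of a shift passes 41.7 or a number of a turn 0.125, either way. A call with a gripper value outside its range is refused whole. The fingers move at their own pace and stop on an object; FORCE is the grip in N (left out, the last holds). Time passes only in rows, so rows that do not move let the fingers close. It gives the time, the measured TCP pose, the force and the opening at its end, in the units of the state.
- readout.observe(): the state, without advancing time (a new reading comes with each control period).
- cams.read_camera(name): name is "scene" or "side" or "wrist"; returns a dict with "color" (400x640x3 uint8, red, green, blue), "fx", "fy", "cx", "cy" (pixels), "dist_coeffs" ([k1, k2, p1, p2, k3] as OpenCV has them; the pictures are not rectified), "world_to_cam" (4x4, takes a point from world to camera coordinates); the wrist camera has in their place "T_tool_cam" (4x4, takes a point from camera to tool coordinates, whose origin is the TCP and whose axes are the tool frame's). Camera axes: x right, y down, z forward; pixel columns grow to the right and rows downward; lengths in m; the calibration is good to about 2 mm. A picture is of the moment at which its call begins: read the wrist's pose just before it. There is no depth.
- workorder.hand_in(): hands the job in, once; it reports no verdict.
The state is a dict: "time": time; "qpos": joint angles; "qvel": joint speeds; "joint_efforts": joint torques, N m; "tool_pos": TCP position; "tool_rot": TCP orientation; "contact_force": force on the tool from outside, world axes, zero at the start; "torque": the same for the moment, N m; "opening": finger opening in m.
Only numpy, scipy, OpenCV 4.12 (cv2) and the standard library are available. Lean on these libraries where they do the work, as an engineer would, in place of code of your own. Each camera call takes 0.05 s, during which the arm holds its last target.

## Working session

There is one attempt and no reset: what is moved stays moved. The work goes in short steps, Python scripts to look and compute and a shell command to move; the robot and the scene stay as the last step left them, time stands still between calls to the robot, and variables do not carry over. Pictures are saved under pics/ and viewed, and the job is handed in when it is done.

```bash
ls; mkdir -p pics
python3 - <<'E'
from cell import readout, cams
import cv2
print(readout.observe())
for n in ["scene","side","wrist"]:
    c=cams.read_camera(n); cv2.imwrite(f"pics/{n}0.png",c["color"][:,:,::-1])
    print(n,[c[k] for k in c if k!="color"])
E
```

```text
pics
{'time': 0.0, 'qpos': array([ 1.04200384e+00,  3.42723838e-01,  1.52502254e+00,  8.97091384e-06,
        1.27539537e+00, -1.46004307e-01]), 'qvel': array([-0.00035733, -0.00144657, -0.00094018,  0.00094828, -0.00017767,
        0.0011984 ]), 'joint_efforts': array([ 1.44609068e-03, -4.31259263e+01, -2.44228631e+01,  7.17548607e-02,
        5.58933802e-02, -1.31772795e-04]), 'tool_pos': array([0.19600276, 0.4868932 , 0.40404224]), 'tool_rot': array([-1.72233818,  1.5692472 , -2.10512897]), 'contact_force': array([-0.57815318,  0.11649415,  0.47747062]), 'torque': array([-0.03896779, -0.00328502,  0.03460869]), 'opening': 0.09120427889801906}
scene [378.63203946856885, 378.63203946856885, 318.2234986302896, 191.61312397946807, array([-0.08161611,  0.        ,  0.        ,  0.        ,  0.        ]), array([[ 8.09499995e-01,  5.87119395e-01,  7.58283744e-04,
        -5.43749301e-01],
       [ 4.65729349e-01, -6.41344092e-01, -6.09732670e-01,
        -1.73101316e-01],
       [-3.57499555e-01,  4.93931748e-01, -7.92606773e-01,
         9.07301572e-01],
       [ 0.00000000e+00,  0.000
[... 248 characters left out ...]
0476, -0.39666973],
       [-0.37329015, -0.47896898, -0.79450814,  0.3182713 ],
       [ 0.49449534,  0.62188397, -0.60723528,  0.53963631],
       [ 0.        ,  0.        ,  0.        ,  1.        ]])]
wrist [334.9391399793399, 334.9391399793399, 319.32760491409243, 192.12264456398094, array([-0.0197264,  0.       ,  0.       ,  0.       ,  0.       ]), array([[-2.29138276e-04, -2.65447272e-01,  9.64125351e-01,
         1.90206061e-02],
       [ 9.99999974e-01, -7.02804898e-05,  2.18314460e-04,
        -6.16760810e-04],
       [ 9.80822409e-06,  9.64125376e-01,  2.65447281e-01,
        -7.08654019e-02],
       [ 0.00000000e+00,  0.00000000e+00,  0.00000000e+00,
         1.00000000e+00]])]
```

View pics/scene0.png

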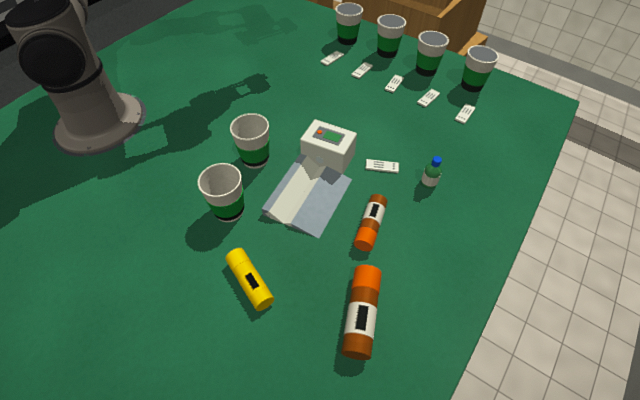

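View pics/side0.png

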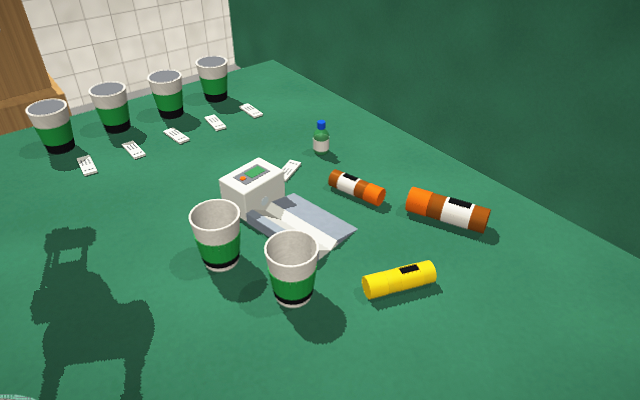

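View pics/wrist0.png

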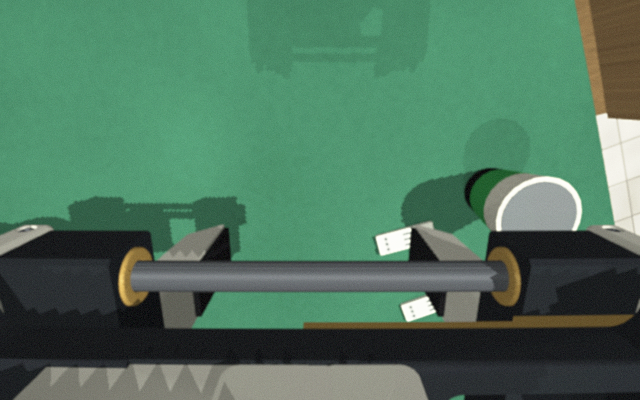

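The scene view shows three tube-like things: a yellow one at (250,280), a large amber one at (362,312) and a small amber one at (370,222). The tube is the small amber one, because it isn't yellow, is the smaller in its colour, and lies before the grey ramp. I'll confirm that in enlarged crops.

Run:
```python
import cv2
a=cv2.imread("pics/scene0.png")[110:260,250:450]; cv2.imwrite("pics/sc_crop.png",cv2.resize(a,None,fx=4,fy=4,interpolation=cv2.INTER_CUBIC))
a=cv2.imread("pics/side0.png")[115:265,210:410]; cv2.imwrite("pics/sd_crop.png",cv2.resize(a,None,fx=4,fy=4,interpolation=cv2.INTER_CUBIC))
```

```text
(no output)
```

View pics/sc_crop.png

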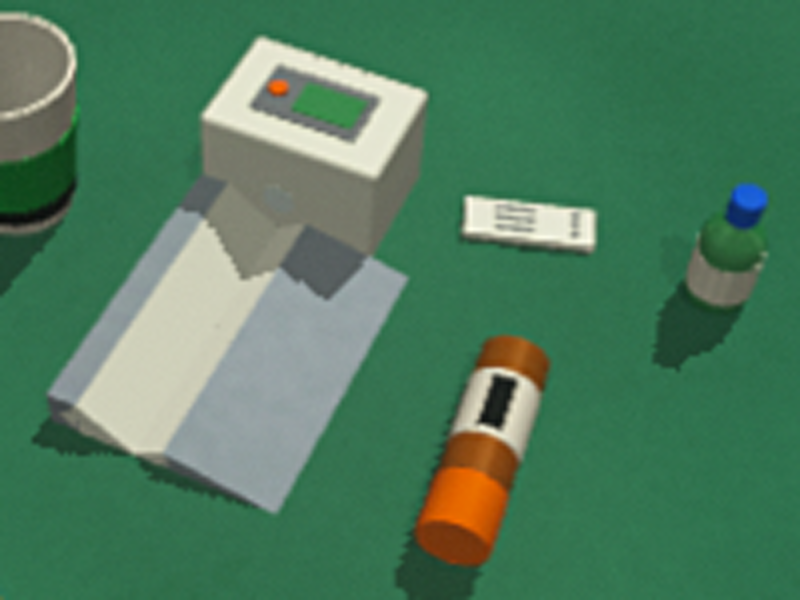

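View pics/sd_crop.png

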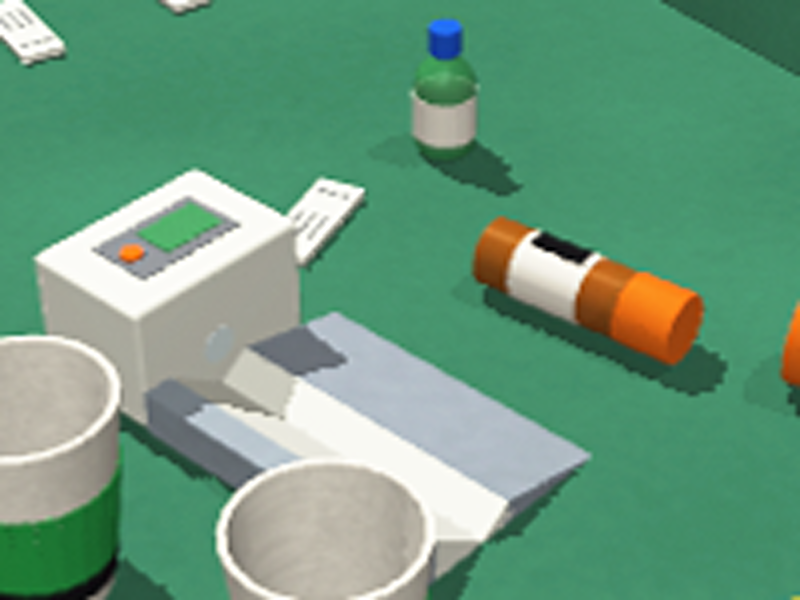

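Both crops confirm it: the small amber tube with a label has its orange cap at scene crop (460,520) and side crop (665,320). The ramp foot corner is at scene crop (275,512). Next I fit the poses.

```bash
cat > h.py <<'E'
import numpy as np, cv2, pickle
from scipy.optimize import least_squares, minimize
from cell import cams, readout
def cal(n):
    c=cams.read_camera(n); return c
def proj(c,P):
    P=np.asarray(P,float); T=c["world_to_cam"]; K=np.array([[c["fx"],0,c["cx"]],[0,c["fy"],c["cy"]],[0,0,1]])
    return cv2.projectPoints(P,cv2.Rodrigues(T[:3,:3])[0],T[:3,3],K,np.array(c["dist_coeffs"],float))[0][:,0]
def full(uv,ox,oy): return (np.array(uv,float)+.5)/4-.5+np.array([ox,oy])
def Rz(a): return np.array([[np.cos(a),-np.sin(a),0],[np.sin(a),np.cos(a),0],[0,0,1]])
def pose(p,P): return np.asarray(P,float)@Rz(p[2]).T+np.array([p[0],p[1],0 if len(p)<4 else p[3]])
t=np.linspace(0,2*np.pi,60)
CYL=np.concatenate([np.c_[s*np.ones(60),.018*np.cos(t),.018*np.sin(t)] for s in (-.055,.055)])
def iou(c,P,hull,S=8):
    uv=proj(c,P); o=hull.min(0)-20
    A=np.zeros((int(80*S),int(80*S)),np.uint8);B=A.copy()
    cv2.fillPoly(A,[cv2.convexHull(((hull-o)*S).astype(np.int32))],1)
    cv2.fillPoly(B,[cv2.convexHull(((uv-o)*S).astype(np.int32))],1)
    return (A&B).sum()/(A|B).sum()
def fit_tube(cs,p0,z=.018):
    f=lambda p:-sum(iou(c,pose([*p,z],CYL),h) for c,h in cs)
    r=minimize(f,p0,method="Nelder-Mead",options=dict(initial_simplex=[p0,[p0[0]+.01,p0[1],p0[2]],[p0[0],p0[1]+.01,p0[2]],[p0[0],p0[1],p0[2]+.1]],xatol=1e-5,fatol=1e-5))
    return r.x,r.fun
E
python3 - <<'E'
from h import *
sc,sd=cal("scene"),cal("side")
pickle.dump((sc,sd),open("cal.pkl","wb"))
C=np.array([[-76,80,0],[-76,-80,0],[-54,-80,65],[46,-80,65],[46,-150,65],[-54,-150,65],[-16,80,12.7]])/1e3
us=full([(275,512),(407,275),(375,178),(203,118),(262,38),(428,95),(165,455)],250,110)
ud=full([(590,457),(335,313),(298,232),(133,318),(37,260),(195,170),(510,503)],210,115)
def f(p): P=pose(p,C); return np.r_[(proj(sc,P)-us).ravel(),(proj(sd,P)-ud).ravel()]
r=least_squares(f,[.5,.1,3.1]);print("cradle",r.x,r.fun.round(1))
cr=r.x
hs=full([(482,345),(500,337),(530,340),(549,355),(547,375),(495,545),(485,562),(455,563),(425,548),(417,525)],250,110)
hd=full([(474,275),(478,250),(497,218),(515,220),(640,268),(700,295),(703,315),(690,355),(675,362),(610,338),(490,292)],210,115)
p,v=fit_tube([(sc,hs),(sd,hd)],[cr[0]+.15,cr[1]+.0,cr[2]+1.57])
print("tube",p,v, "each",[iou(c,pose([*p,.018],CYL),h) for c,h in((sc,hs),(sd,hd))])
d=Rz(cr[2]).T@[p[0]-cr[0],p[1]-cr[1],0];print("tube in cradle",d,p[2]-cr[2]-np.pi/2)
# bench objects
def gp(c,uv,z=0):
    g=lambda q:(proj(c,[[q[0],q[1],z]])-uv)[0]
    return least_squares(g,[.6,.1]).x
for n,c,uv,o,z in [("reagent",sc,(722,295),(250,110),0),("cass",sc,(530,222),(250,110),.006),("reagent sd",sd,(445,150),(210,115),0)]:
    q=gp(c,full([uv],*o),z); print(n,q, Rz(cr[2]).T@[q[0]-cr[0],q[1]-cr[1],0])
for n,c,uv in [("cup b? sc",sc,(221,184)),("cup sc",sc,(249,132)),("cup sd",sd,(291,250)),("cupsd",sd,(215,221)),]:
    q=gp(c,[uv],.098); print(n,q, Rz(cr[2]).T@[q[0]-cr[0],q[1]-cr[1],0])
E
```

```text
cradle [0.54530165 0.11742881 3.31844206] [-0.1  1.6  0.1  1.2  0.2  0.9 -1.6  0.3 -1.3 -0.4  0.3 -0.5 -1.2  0.3
  0.5 -0.6 -0.1 -0.4 -0.1 -2.9  0.4 -0.2 -1.5 -1.4 -0.2 -1.1 -0.8 -0.4]
tube [0.6985758  0.13043728 4.9937304 ] -1.8773807949718455 each [np.float64(0.9350973193876844), np.float64(0.9422834755841611)]
tube in cradle [-0.15317208  0.0141598   0.        ] 0.10449200638511513
reagent [0.74527134 0.2982296 ] [-0.22865884 -0.14280034  0.        ]
cass [0.63982127 0.27771998] [-0.12124525 -0.14116234  0.        ]
reagent sd [0.74047288 0.29184445] [-0.22281188 -0.13735897  0.        ]
cup b? sc [ 0.46438231 -0.00500835] [0.10119748 0.10629143 0.        ]
cup sc [0.4154011  0.12138467] [ 0.12717852 -0.02674742  0.        ]
cup sd [ 0.44960044 -0.00566918] [0.11586505 0.1043414  0.        ]
cupsd [0.39615532 0.1164788 ] [ 0.14698721 -0.02530396  0.        ]
```

Run:
```python
from h import *
sc,sd=pickle.load(open("cal.pkl","rb"))
C=np.array([[-76,80,0],[-76,-80,0],[-54,-80,65],[46,-80,65],[46,-150,65],[-54,-150,65],[-16,80,12.7]])/1e3
us=full([(275,512),(407,275),(375,178),(203,118),(262,38),(428,95),(165,455)],250,110)
ud=full([(590,457),(335,313),(298,232),(133,318),(37,260),(195,170),(510,503)],210,115)
for nm,c,u in(("sc",sc,us),("sd",sd,ud)):
    for z in(0,1):
        f=lambda p:(proj(c,pose(p,C))-u).ravel()
        r=least_squares(f,[.5,.1,3.1]+[0.]*z);print(nm,r.x,r.fun.round(1))
crp=[0.5453,.1174,3.3184]
W=np.array([[-76,80,0],[-76,-80,0],[-54,-80,65],[46,-80,65],[46,-150,65],[-54,-150,65],[-16,80,12.7],[-16,-80,12.7],[0,80,1.5],[30,80,22.5],[30,-80,22.5],[46,80,22.5],[46,80,0]])/1e3
for nm,c,o in(("sc",sc,(250,110)),("sd",sd,(210,115))):
    im=cv2.imread(f"pics/{nm}_crop.png")
    for q in (proj(c,pose(crp,W))-o+.5)*4-.5: cv2.drawMarker(im,tuple(int(v) for v in q.round()),(0,0,255),cv2.MARKER_CROSS,12,1)
    h=cv2.convexHull(((proj(c,pose([.69858,.13044,4.9937,.018],CYL))-o+.5)*4-.5).astype(np.int32)); cv2.polylines(im,[h],True,(255,0,255),1)
    cv2.imwrite(f"pics/{nm}_ov.png",im)
```

```text
sc [0.54516234 0.11930183 3.31677593] [ 0.4  0.9  0.6  0.7  0.7  0.3 -1.  -0.3 -0.7 -0.8  0.8 -1.  -0.7 -0.4]
sc [ 0.54135327  0.12480689  3.31612924 -0.00806809] [ 0.4 -0.   0.2  0.7  0.4  0.7 -0.7  0.2 -0.5 -0.1  0.4 -0.3 -0.3 -1.1]
sd [0.54422972 0.11486192 3.3208889 ] [ 1.   0.3  0.1  0.4  0.1 -2.1  0.6  0.8 -1.5 -0.4 -0.1 -0.3 -0.3  0.6]
sd [ 0.54881878  0.12164297  3.32229882 -0.00644196] [ 0.2 -0.  -0.1  0.5  0.1 -1.7  1.1  0.9 -0.7 -0.   0.1  0.2 -0.9  0.1]
```

View pics/sc_ov.png

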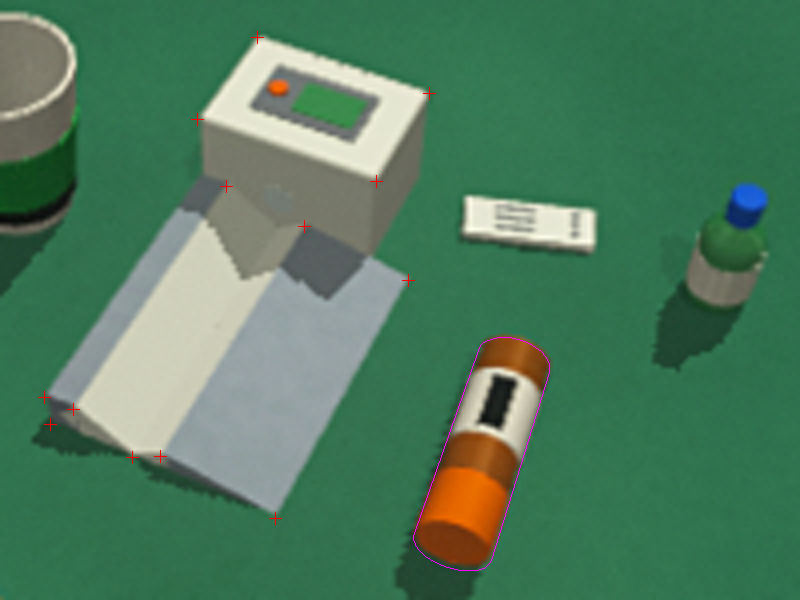

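View pics/sd_ov.png

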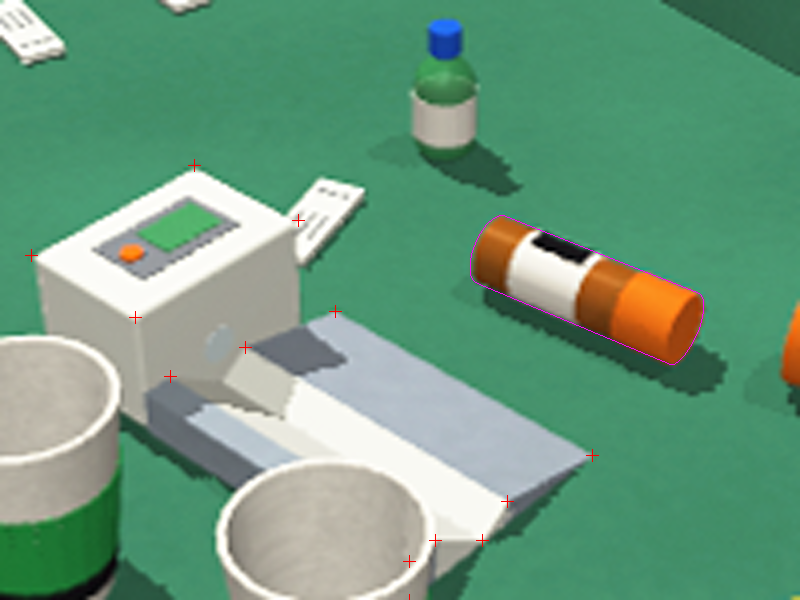

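```bash
cat >> h.py <<'E'
from scipy.spatial.transform import Rotation as Ro
CR=np.array([.5453,.1174,3.3184])
def tc(p): # world->cradle mm
    return (Rz(CR[2]).T@np.array([p[0]-CR[0],p[1]-CR[1],0]))[:2]*1e3
def tw(x,y): return (Rz(CR[2])@[x/1e3,y/1e3,0]+[CR[0],CR[1],0])[:2]*1e3
def st():
    o=readout.observe(); R=Ro.from_euler("xyz",o["tool_rot"]).as_matrix()
    a=np.arctan2(R[1,1],R[0,1])%np.pi
    print("t",round(o["time"],2),"tcp mm",(o["tool_pos"]*1e3).round(1),"cradle",tc(o["tool_pos"]).round(1),"tipz",round(o["tool_pos"][2]*1e3-178,1),"jaw ang",a.round(4),"rel cradle y",((a-(CR[2]+np.pi/2)+np.pi/2)%np.pi-np.pi/2).round(4),"F",o["contact_force"].round(1),"open",round(o["opening"],3),"down",R[:,0].round(3))
E
python3 - <<'E'
from h import *
st(); sc,sd=pickle.load(open("cal.pkl","rb"))
def gp(c,uv,z=0): return least_squares(lambda q:(proj(c,[[q[0],q[1],z]])-uv)[0],[.6,.1]).x
for n,uv in(("big top",(367,275)),("big bot",(357,350)),("yel",(250,280))): print(n,tc(gp(sc,[uv],.025)))
for g in(0,10,20): print("start x=-190-g",tw(-153-18-9.5-g, 14-.104*(-27-g)))
print(tw(-60,20),tw(-34,20),tw(0,100))
E
```

```text
t 0.25 tcp mm [196.  487.  404.4] cradle [ 278.8 -425.2] tipz 226.4 jaw ang 1.188 rel cradle y -0.5596 F [ 0.7 -0.5 -0.8] open 0.092 down [-0.    -0.001 -1.   ]
big top [-186.64571386  120.24813517]
big bot [-218.59363791  241.31886982]
yel [-13.89976016 214.2487317 ]
start x=-190-g [725.94237008 132.60174316]
start x=-190-g [735.96939575 133.33683243]
start x=-190-g [745.99642142 134.07192171]
[607.88236731 108.26505051] [582.28770062 103.69197306] [562.88875942  18.95897429]
```

```bash
python3 -m inch '34 -22 0 0.083 0.4;34 -22 0 0.083 0.4;34 -22 0 0.083 0.4;34 -22 0 0.083 0.4;34 -22 0 0.083 0.4;34 -22 0 0.083 0.4;34 -22 0 0.083 0.4;34 -22 0 0.083 0.4' 5
python3 -m inch '35 -22 0 0 0.4;35 -22 0 0 0.4;35 -22 0 0 0.4;35 -22 0 0 0.4;35 -22 0 0 0.4;35 -22 0 0 0.4;35 -22 0 0 0.4;35 -22 -10 0 0.4'
python3 -m inch '0 0 -30 0 0.4;0 0 -30 0 0.4;0 0 -10 0 0.4;0 0 0 0 0.4'; python3 -c "from h import *;st()"
```

```text
time: 0.92
tool_pos: [0.4695, 0.3096, 0.4047]
tool_rot: [2.037, 1.571, 2.322]
contact_force: [0.7, 1.7, 0.7]
opening: 0.0433
time: 1.58
tool_pos: [0.7488, 0.134, 0.397]
tool_rot: [-0.174, 1.567, 0.107]
contact_force: [1.0, 0.3, 0.8]
opening: 0.037
time: 1.92
tool_pos: [0.7468, 0.1354, 0.3203]
tool_rot: [2.918, 1.562, -3.084]
contact_force: [-0.1, 0.3, -0.3]
opening: 0.0365
t 1.92 tcp mm [746.8 135.4 320.3] cradle [-201.5   17.7] tipz 142.3 jaw ang 1.8519 rel cradle y 0.1043 F [-0.1  0.3 -0.3] open 0.037 down [-0.009 -0.    -1.   ]
```

```bash
cat > snap.py <<'E'
import sys
from h import *
names=sys.argv[2].split(",")
for n in names:
    c=cams.read_camera(n)["color"][:,:,::-1]
    if n=="scene": c=cv2.resize(c[90:290,220:480],None,fx=3,fy=3,interpolation=cv2.INTER_CUBIC)
    if n=="side": c=cv2.resize(c[100:300,200:460],None,fx=3,fy=3,interpolation=cv2.INTER_CUBIC)
    cv2.imwrite(f"pics/{n}{sys.argv[1]}.png",c)
st()
E
python3 snap.py 1 wrist,side
```

```text
t 2.02 tcp mm [747.3 135.9 326.2] cradle [-202.1   17.3] tipz 148.2 jaw ang 1.8526 rel cradle y 0.105 F [-0.6 -0.1  0.6] open 0.037 down [ 0.001  0.    -1.   ]
```

View pics/wrist1.png

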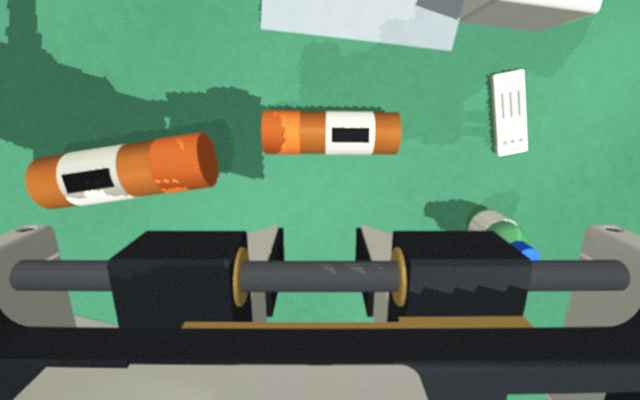

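View pics/side1.png

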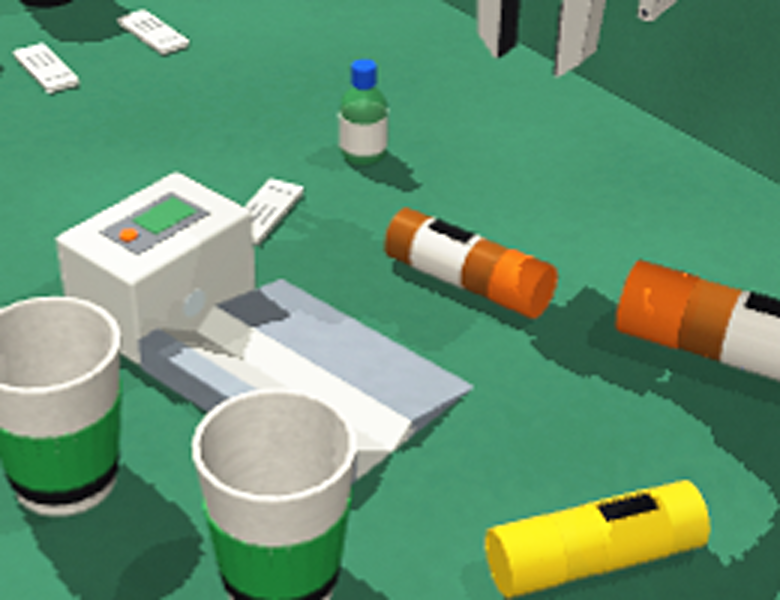

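Wrist view: the tube lies across the frame at (262–400, 110–155), parallel to the jaw line and clear ahead of the fingers at (280–358, 270). The side view agrees. I'll descend behind it.

```bash
python3 -m inch '0 0 -35 0 0.4;0 0 -35 0 0.4;0 0 -35 0 0.4;0 0 -20 0 0.4;0 0 -11 0 0.4;0 0 0 0 0.4;0 0 0 0 0.4'; python3 snap.py 2 wrist,side
```

```text
time: 2.6
tool_pos: [0.748, 0.1359, 0.1916]
tool_rot: [-0.18, 1.567, 0.102]
contact_force: [0.2, -0.9, 0.8]
opening: 0.037
t 2.7 tcp mm [748.3 135.7 192.6] cradle [-203.1   17.7] tipz 14.6 jaw ang 1.8522 rel cradle y 0.1046 F [0.5 0.5 1.6] open 0.036 down [ 0.006  0.001 -1.   ]
```

View pics/wrist2.png

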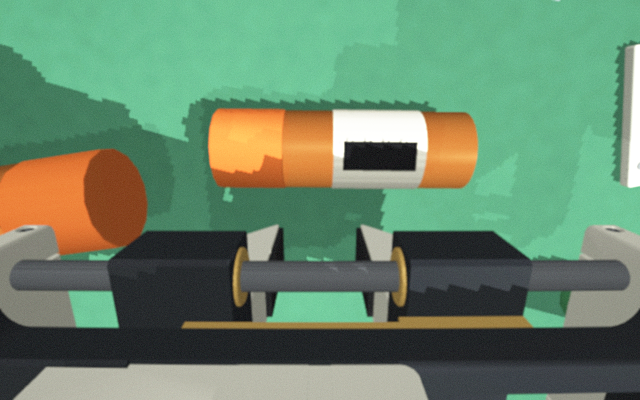

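View pics/side2.png

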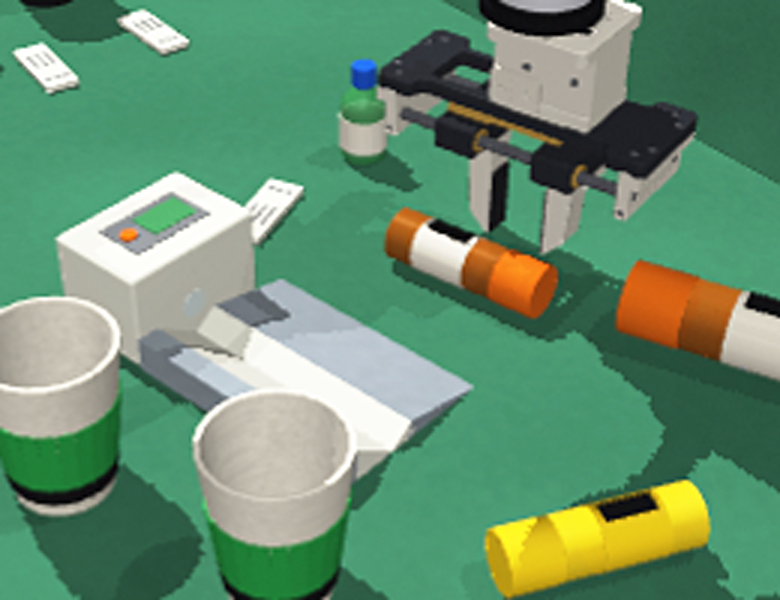

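```bash
python3 -m inch '-3.8 -1.1 -1 0 0.4;-3.8 -1.1 -1 0 0.4;-3.8 -1.1 -1 0 0.4;-2.9 -0.8 0 0 0.4;-1.9 -0.6 0 0 0.4;-1.9 -0.6 0 0 0.4;-1.9 -0.6 0 0 0.4;-1.9 -0.6 0 0 0.4'; python3 snap.py 3 wrist
```

```text
time: 3.37
tool_pos: [0.7253, 0.1289, 0.186]
tool_rot: [0.281, 1.571, 0.562]
contact_force: [-0.6, 0.0, -0.5]
opening: 0.037
t 3.42 tcp mm [725.1 128.8 185.9] cradle [-179.    20.4] tipz 7.9 jaw ang 1.8519 rel cradle y 0.1043 F [ 0.8  0.6 -0.4] open 0.037 down [-0.  0. -1.]
```

View pics/wrist3.png

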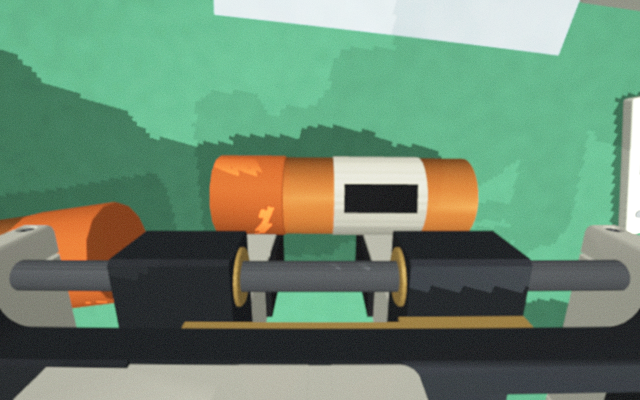

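```bash
python3 -m inch '-2.9 -0.8 0 -0.01 0.4;-2.9 -0.8 0 -0.01 0.4;-2.9 -0.7 0 -0.01 0.4;-2.9 -0.7 0 -0.01 0.4;-2.9 -0.7 0 -0.01 0.4;-2.9 -0.6 0 -0.01 0.4;-2.9 -0.6 0 -0.01 0.4;-2.9 -0.6 0 -0.01 0.4'; python3 snap.py 4 wrist
```

```text
time: 4.08
tool_pos: [0.702, 0.1234, 0.186]
tool_rot: [1.242, 1.571, 1.442]
contact_force: [0.4, 0.7, -0.6]
opening: 0.0365
t 4.13 tcp mm [701.6 123.3 185.9] cradle [-154.9   21.6] tipz 7.9 jaw ang 1.7705 rel cradle y 0.0229 F [-0.2  0.5 -0.4] open 0.037 down [-0.001  0.    -1.   ]
```

View pics/wrist4.png

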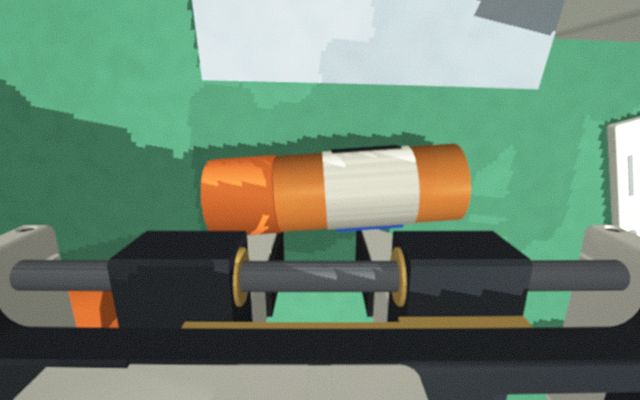

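```bash
python3 -m inch '-2.4 -0.4 0 -0.006 0.4;-2.4 -0.4 0 -0.006 0.4;-2.4 -0.4 0 -0.006 0.4;-2.4 -0.4 0 0 0.4;-2.4 -0.4 0 0 0.4;-2.4 -0.4 0 0 0.4'; python3 snap.py 5 wrist,scene
```

```text
time: 4.63
tool_pos: [0.6876, 0.121, 0.1859]
tool_rot: [1.707, 1.571, 1.89]
contact_force: [0.0, -0.9, 0.3]
opening: 0.0365
t 4.73 tcp mm [687.5 121.  185.9] cradle [-140.6   21.4] tipz 7.9 jaw ang 1.754 rel cradle y 0.0064 F [-0.1  0.2  0. ] open 0.037 down [-0.  0. -1.]
```

View pics/wrist5.png

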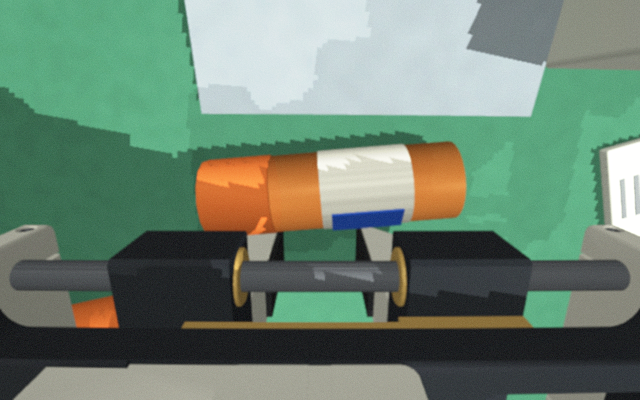

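View pics/scene5.png

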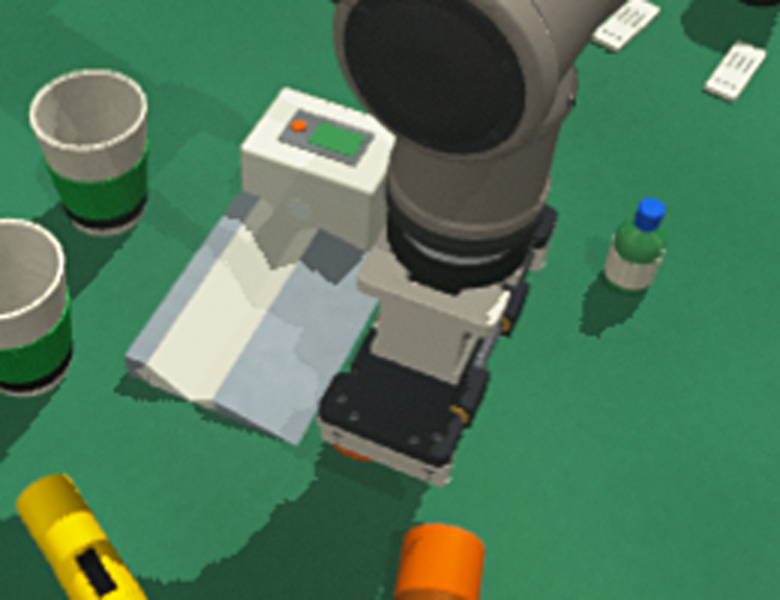

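```bash
python3 -m inch '-2.4 -0.4 0 0 0.4;-2.4 -0.4 0 0 0.4;-2.4 -0.4 0.5 0 0.4;-2.4 -0.4 0.5 0 0.4;-2.4 -0.4 0.5 0 0.4;-2.4 -0.4 0.5 0 0.4;-2.4 -0.4 0.5 0 0.4;-2.4 -0.4 0.5 0 0.4'; python3 -m inch '-2.4 -0.4 0 0 0.4;-2.4 -0.4 0 0 0.4;-2.4 -0.4 0 0 0.4;-2.4 -0.4 0 0 0.4';python3 snap.py 6 wrist
```

```text
time: 5.4
tool_pos: [0.6684, 0.1178, 0.1891]
tool_rot: [0.546, 1.571, 0.729]
contact_force: [0.2, -0.8, -0.5]
opening: 0.0369
time: 5.73
tool_pos: [0.6589, 0.1162, 0.1889]
tool_rot: [0.321, 1.571, 0.504]
contact_force: [-0.2, 0.1, -0.5]
opening: 0.0366
t 5.78 tcp mm [658.5 116.2 188.9] cradle [-111.2   21.1] tipz 10.9 jaw ang 1.754 rel cradle y 0.0064 F [ 0.6  0.1 -0.5] open 0.037 down [-0.  0. -1.]
```

View pics/wrist6.png

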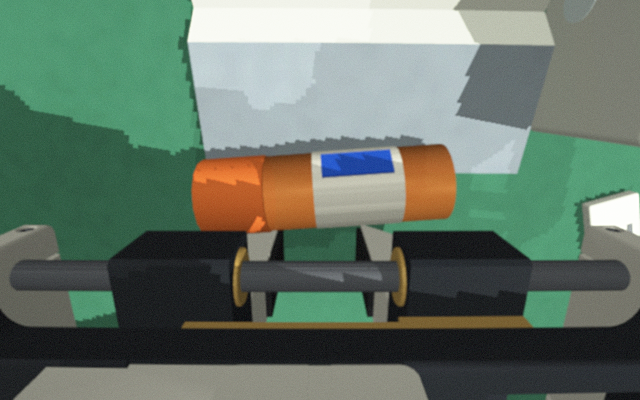

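```bash
python3 -m inch '-2 -0.35 0.3 0 0.4;-2 -0.35 0.3 0 0.4;-2 -0.35 0.3 0 0.4;-2 -0.35 0.3 0 0.4;-2 -0.35 0.3 0 0.4;-2 -0.35 0.3 0 0.4;-2 -0.35 0.3 0 0.4;-2 -0.35 0.3 0 0.4'; python3 snap.py 7 wrist
```

```text
time: 6.45
tool_pos: [0.6429, 0.1134, 0.1915]
tool_rot: [0.218, 1.57, 0.401]
contact_force: [1.6, 0.8, 0.2]
opening: 0.0366
t 6.5 tcp mm [642.6 113.4 191.4] cradle [-95.1  21.1] tipz 13.4 jaw ang 1.754 rel cradle y 0.0064 F [-0.7  0.3 -0.2] open 0.037 down [-0.001  0.    -1.   ]
```

View pics/wrist7.png

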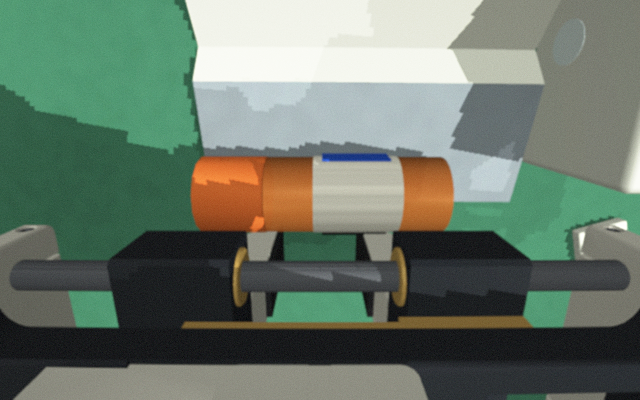

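```bash
python3 -m inch '-2 -0.35 0.3 0 0.4;-2 -0.35 0.3 0 0.4;-2 -0.35 0.3 0 0.4;-2 -0.35 0.3 0 0.4;-2 -0.35 0.3 0 0.4;-2 -0.35 0.3 0 0.4;-2 -0.35 0.3 0 0.4;-2 -0.35 0.3 0 0.4'; python3 -m inch '-2 -0.35 0.3 0 0.4;-2 -0.35 0.3 0 0.4;-2 -0.35 0.3 0 0.4;-2 -0.35 0.3 0 0.4;-2 -0.35 0.3 0 0.4;-2 -0.35 0.3 0 0.4'; python3 snap.py 8 wrist
```

```text
time: 7.17
tool_pos: [0.6269, 0.1106, 0.1938]
tool_rot: [1.867, 1.571, 2.05]
contact_force: [1.0, -0.9, 0.7]
opening: 0.037
time: 7.67
tool_pos: [0.6149, 0.1085, 0.1956]
tool_rot: [1.052, 1.571, 1.235]
contact_force: [1.1, 0.1, 1.0]
opening: 0.0364
t 7.72 tcp mm [614.5 108.5 195.6] cradle [-66.6  20.9] tipz 17.6 jaw ang 1.754 rel cradle y 0.0064 F [0.3 0.2 0.2] open 0.037 down [-0.001  0.    -1.   ]
```

View pics/wrist8.png

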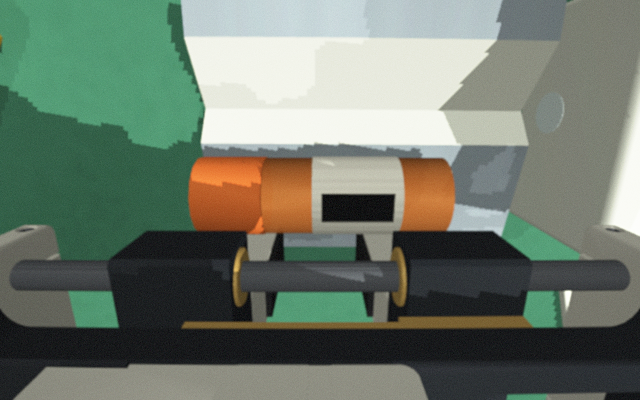

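```bash
python3 -m inch '-2 -0.35 0.3 0 0.4;-2 -0.35 0.3 0 0.4;-2 -0.35 0.3 0 0.4;-2 -0.35 0.3 0 0.4;-2 -0.35 0.3 0 0.4;-2 -0.35 0.3 0 0.4;-1.5 -0.3 0.3 0 0.4;-1.5 -0.3 0.3 0 0.4'; python3 -m inch '-1 -0.2 0 0 0.4;-1 -0.2 0 0 0.4;-1 -0.2 0 0 0.4'; python3 snap.py 9 wrist
```

```text
time: 8.38
tool_pos: [0.5999, 0.1058, 0.198]
tool_rot: [1.453, 1.571, 1.636]
contact_force: [0.5, 0.8, 1.3]
opening: 0.037
time: 8.63
tool_pos: [0.597, 0.1052, 0.198]
tool_rot: [0.663, 1.571, 0.846]
contact_force: [1.0, 0.1, 1.0]
opening: 0.037
t 8.68 tcp mm [596.8 105.3 197.9] cradle [-48.6  21. ] tipz 19.9 jaw ang 1.754 rel cradle y 0.0064 F [0.1 0.7 0.1] open 0.037 down [-0.  0. -1.]
```

View pics/wrist9.png

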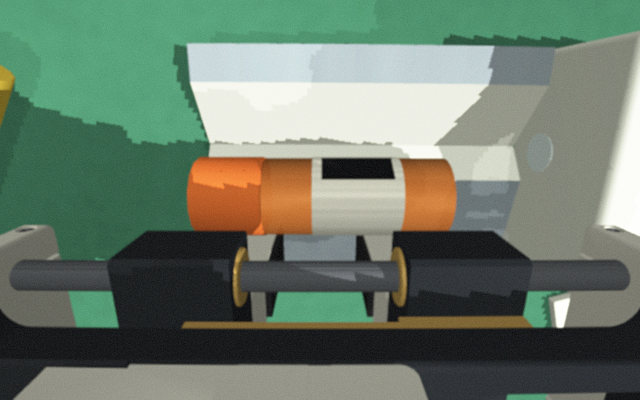

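```bash
python3 -m inch '-1 -0.2 0 0 0.4;-1 -0.2 0 0 0.4;-1 -0.2 0 0 0.4;-1 -0.2 0 0 0.4;-1 -0.2 0 0 0.4;-1 -0.2 0 0 0.4;0 0 0 0 0.4;0 0 0 0 0.4'; python3 snap.py 10 wrist
```

```text
time: 9.35
tool_pos: [0.591, 0.1041, 0.1979]
tool_rot: [2.539, 1.571, 2.722]
contact_force: [0.1, 0.0, -0.6]
opening: 0.0366
t 9.4 tcp mm [591.1 104.1 197.9] cradle [-42.7  21.2] tipz 19.9 jaw ang 1.754 rel cradle y 0.0064 F [ 0.3 -0.4 -0. ] open 0.037 down [-0.  0. -1.]
```

View pics/wrist10.png

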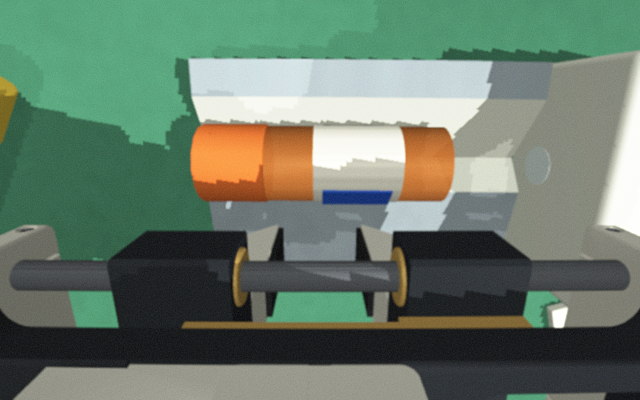

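The tube has left the fingers, now at wrist (192–453, 125–200), and dropped into the groove. I'll back off, lift and look.

```bash
python3 -m inch '8 1.5 3 0 0.4;8 1.5 10 0 0.4;0 0 30 0 0.3;0 0 40 0 0.2;0 0 40 0 0;0 0 10 0 0;0 0 0 0 0;0 0 0 0 0'; python3 snap.py 11 wrist,side,scene
```

```text
time: 10.07
tool_pos: [0.6069, 0.107, 0.3311]
tool_rot: [-0.03, 1.57, 0.153]
contact_force: [-0.2, 0.1, -0.3]
opening: 0.003
t 10.22 tcp mm [606.7 107.  328.8] cradle [-58.6  21. ] tipz 150.8 jaw ang 1.7539 rel cradle y 0.0063 F [ 0.1 -0.8 -0.4] open 0.0 down [-0.004 -0.    -1.   ]
```

View pics/side11.png

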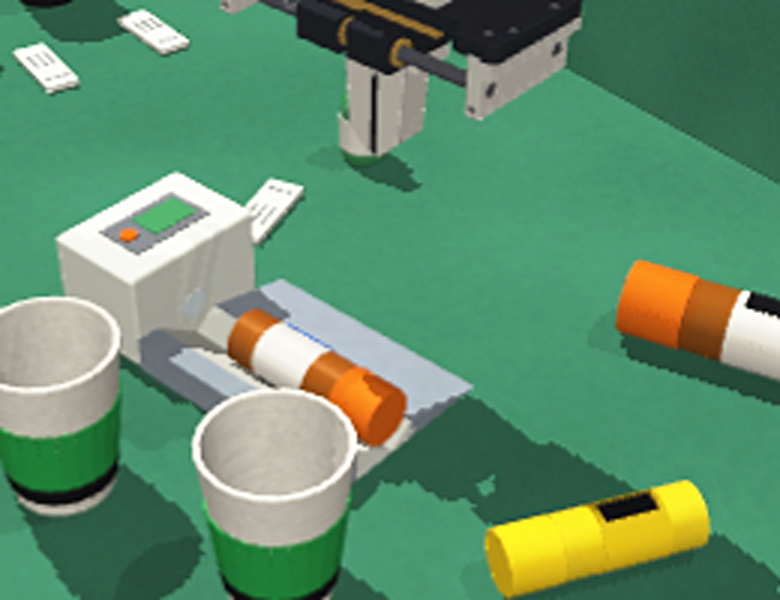

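View pics/wrist11.png

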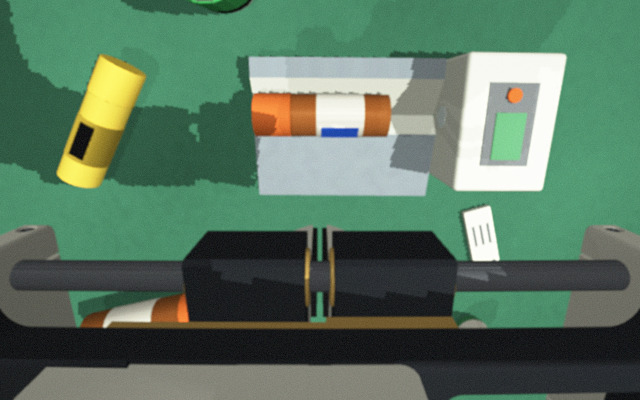

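View pics/scene11.png

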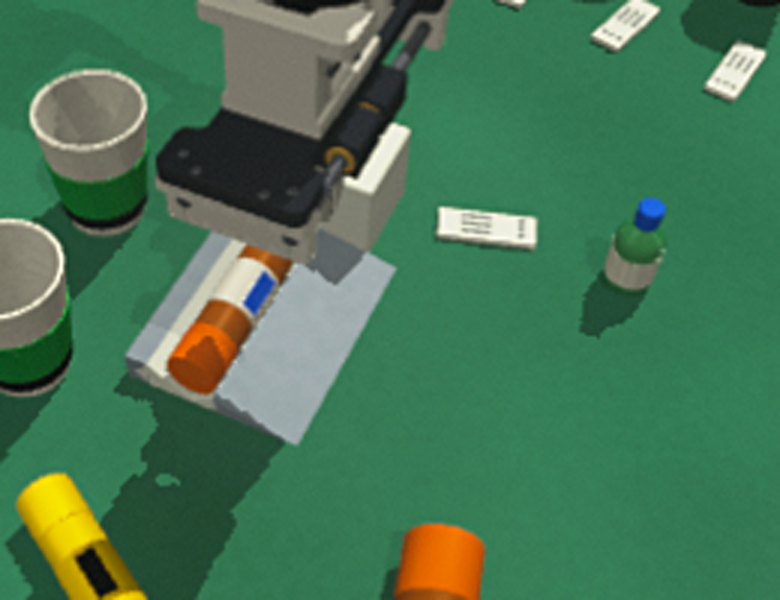

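Run:
```python
from h import *
sc,sd=pickle.load(open("cal.pkl","rb"))
for n,c,l,r,t_,b in(("cupb sc",sc,198.5,244,164,None),("cupb sd",sd,264.5,318.5,231,None),("cupa sc",sc,231,271,114,None),("cupa sd",sd,190,241,200.5,None)):
    def f(p,full=False):
        uv=proj(c,np.c_[p[0]+.039*np.cos(t),p[1]+.039*np.sin(t),.098*np.ones(60)])
        return [uv[:,0].min()-l,uv[:,0].max()-r,uv[:,1].min()-t_]
    s=least_squares(f,[.45,.05]); print(n,s.x,s.fun.round(1),tc(s.x))
for y in(120,106,94,49): print(y,tw(0,y))
```

```text
cupb sc [0.45920509 0.00090251] [ 0.7 -0.7  0.1] [105.24317492  99.53829929]
cupb sd [ 0.45125785 -0.00475106] [-0.6  0.6 -0.1] [114.06091723 103.70590764]
cupa sc [0.40898487 0.13434645] [ 0.4 -0.4  0. ] [131.20933885 -40.65839604]
cupa sd [0.40271374 0.12621687] [-0.4  0.4 -0.1] [138.81259826 -33.75856826]
120 [566.40651131  -0.72923085]
106 [563.94408499  13.05251275]
94 [561.83343386  24.86543584]
49 [553.91849212  69.1638974 ]
```

```bash
python3 -m inch '-10 -27 0 -0.006 0;-10 -27 0 0 0;-10 -27 0 0 0;-10.5 -27 0 0 0;0 0 0 0 0;0 0 -20 0 0;0 0 0 0 0'; python3 snap.py 12 wrist,side
```

```text
time: 10.8
tool_pos: [0.5656, -0.0012, 0.3072]
tool_rot: [2.791, 1.564, 2.967]
contact_force: [-0.7, 0.5, -1.2]
opening: 0.0005
t 10.9 tcp mm [566.4  -0.6 309.6] cradle [ -0.  119.9] tipz 131.6 jaw ang 1.7482 rel cradle y 0.0006 F [-0.   1.1  0.1] open 0.001 down [-0.004  0.001 -1.   ]
```

View pics/side12.png

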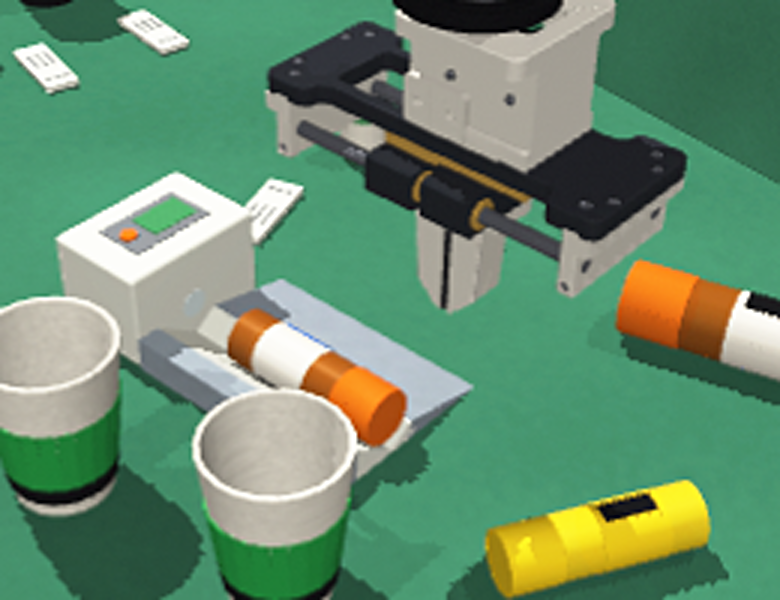

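View pics/wrist12.png

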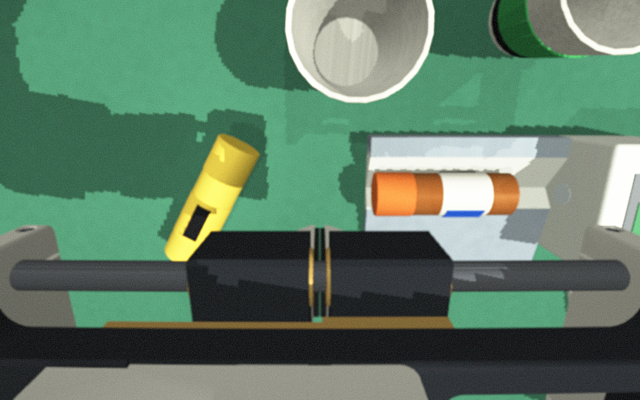

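Run:
```python
from h import *
o=readout.observe(); c=cams.read_camera("wrist")
T=np.eye(4);T[:3,:3]=Ro.from_euler("xyz",o["tool_rot"]).as_matrix();T[:3,3]=o["tool_pos"]
M=T@c["T_tool_cam"]
K=np.array([[c["fx"],0,c["cx"]],[0,c["fy"],c["cy"]],[0,0,1]])
for n,uv,z in[("cap end",(373,192),.03),("far end",(518,192),.03),("tube back edge",(440,215),.0235),("tube front edge",(440,173),.0235),("cupb rim bottom",(360,101),.098),("cupb rim L",(287,30),.098),("cupb rim R",(433,30),.098),("cradle +y end lip",(366,232),.011),("back top edge corner",(371,139),.0225),("box face bottom-right?",(534,258),.0)]:
    d=cv2.undistortPoints(np.array([[uv]],float),K,np.array(c["dist_coeffs"],float))[0,0]
    r=M[:3,:3]@[d[0],d[1],1]; p=M[:3,3]+r*(z-M[2,3])/r[2]; print(n,tc(p).round(1))
```

```text
cap end [ 0.6 76.9]
far end [  0.6 -41.3]
tube back edge [-21.3  18.2]
tube front edge [14.9 21.6]
cupb rim bottom [71.5 97.7]
cupb rim L [107.9 137.5]
cupb rim R [108.1  60.1]
cradle +y end lip [-41.7  78.4]
back top edge corner [42.3 79.1]
box face bottom-right? [-73.2 -86.1]
```

```bash
python3 -m inch '0 0 -30 0 0;0 0 -30 0 0;0 0 -30 0 0;0 0 -15 0 0;0 0 -8 0 0;0 0 0 0 0;0 0 0 0 0'; python3 snap.py 13 wrist,side
```

```text
time: 11.53
tool_pos: [0.5671, -0.0007, 0.1987]
tool_rot: [-0.218, 1.57, -0.04]
contact_force: [0.0, 0.6, 0.7]
opening: 0.0007
t 11.63 tcp mm [567.3  -0.8 199.5] cradle [ -0.8 120.3] tipz 21.5 jaw ang 1.7483 rel cradle y 0.0007 F [-0.2  0.1  0.2] open 0.0 down [ 0.003 -0.    -1.   ]
```

View pics/side13.png

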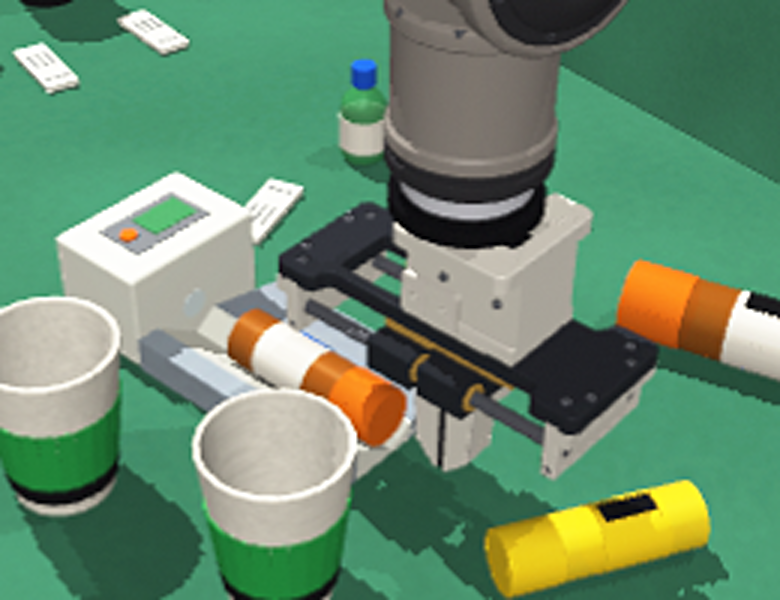

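View pics/wrist13.png

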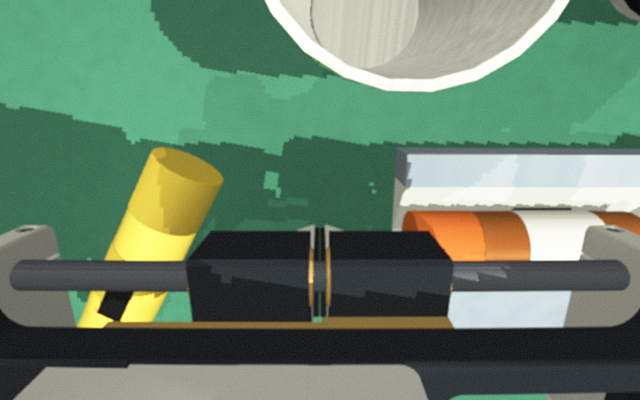

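```bash
python3 -m inch '-0.7 3.9 -1.5 0 0;-0.7 3.9 -1.5 0 0;-0.7 3.9 0 0 0;-0.7 3.9 0 0 0;-0.35 2 0 0 0;-0.35 2 0 0 0;0 0 0 0 0'; python3 -c "from h import *;st()"
```

```text
time: 12.22
tool_pos: [0.563, 0.0191, 0.195]
tool_rot: [1.4, 1.571, 1.577]
contact_force: [0.4, 0.9, -0.3]
opening: 0.0003
t 12.22 tcp mm [563.   19.1 195. ] cradle [-0.1 99.9] tipz 17.0 jaw ang 1.7485 rel cradle y 0.0009 F [ 0.4  0.9 -0.3] open 0.0 down [-0.  0. -1.]
```

```bash
python3 -m inch '-0.3 1.8 0 0 0;-0.3 1.8 0 0 0;-0.3 1.8 0 0 0;-0.3 1.8 0 0 0;-0.3 1.8 0 0 0;-0.3 1.8 0 0 0;-0.3 1.8 0 0 0;-0.3 1.8 0 0 0'; python3 snap.py 14 side,wrist
```

```text
time: 12.88
tool_pos: [0.5606, 0.0332, 0.1949]
tool_rot: [2.463, 1.571, 2.64]
contact_force: [-0.1, -1.3, 0.2]
opening: 0.0004
t 12.98 tcp mm [560.6  33.4 194.9] cradle [-0.3 85.4] tipz 16.9 jaw ang 1.7483 rel cradle y 0.0007 F [-0.2  0.7 -0.4] open 0.0 down [-0.  0. -1.]
```

View pics/side14.png

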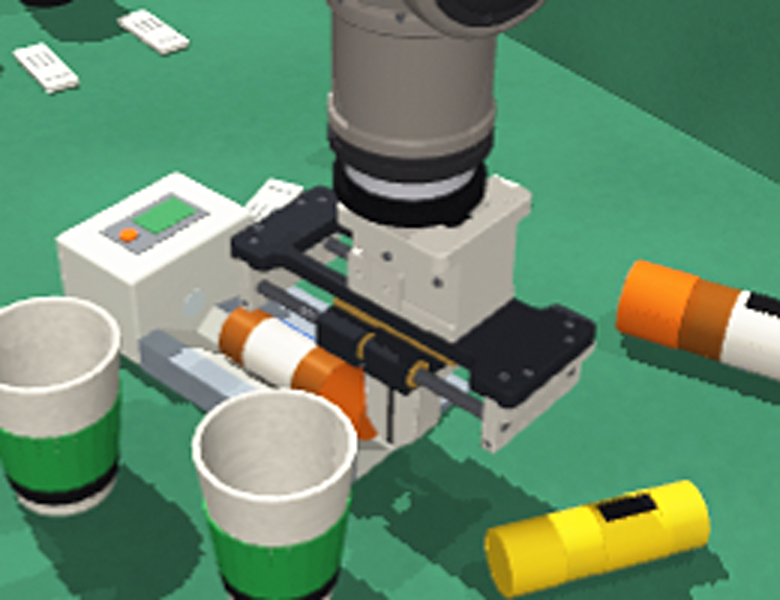

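```bash
python3 -m inch '-0.3 1.8 0 0 0;-0.3 1.8 0 0 0;-0.3 1.8 0 0 0;-0.3 1.8 0 0 0;-0.3 1.8 0 0 0;-0.3 1.8 0 0 0;-0.3 1.8 0 0 0;-0.3 1.8 0 0 0'; python3 -m inch '-0.3 1.8 0 0 0;-0.3 1.8 0 0 0;-0.3 1.8 0 0 0;-0.3 1.8 0 0 0;-0.3 1.5 0 0 0;-0.3 1.5 0 0 0;0 0 0 0 0'; python3 snap.py 15 side,wrist
```

```text
time: 13.65
tool_pos: [0.5582, 0.0477, 0.1949]
tool_rot: [1.927, 1.571, 2.105]
contact_force: [-0.3, -0.1, -0.3]
opening: 0.0005
time: 14.23
tool_pos: [0.5564, 0.058, 0.1949]
tool_rot: [1.3, 1.571, 1.477]
contact_force: [-0.3, 0.4, -0.2]
opening: 0.0004
t 14.33 tcp mm [556.4  57.8 194.9] cradle [-0.5 60.7] tipz 16.9 jaw ang 1.7481 rel cradle y 0.0005 F [ 1.3 -0.3  0.5] open 0.0 down [-0.  0. -1.]
```

View pics/side15.png

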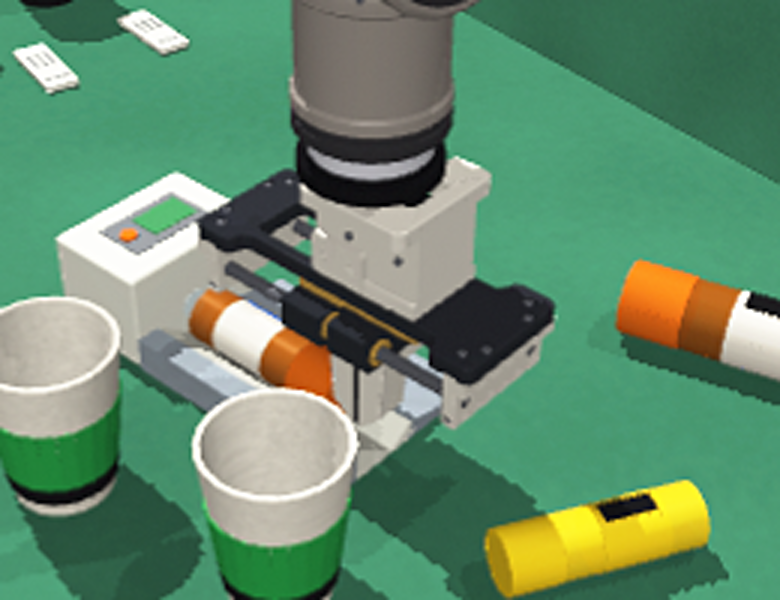

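```bash
python3 -m inch '-0.2 1 0 0 0;-0.2 1 0 0 0;-0.2 1 0 0 0;-0.2 1 0 0 0;-0.2 1 0 0 0;-0.2 1 0 0 0;0 0 0 0 0'; python3 -m inch '-0.1 0.8 0 0 0;-0.1 0.8 0 0 0'; python3 snap.py 16 side
```

```text
time: 14.92
tool_pos: [0.5552, 0.0638, 0.195]
tool_rot: [1.534, 1.571, 1.712]
contact_force: [-0.4, 0.4, -0.1]
opening: 0.0007
time: 15.08
tool_pos: [0.555, 0.0653, 0.1949]
tool_rot: [2.588, 1.571, 2.765]
contact_force: [0.2, -1.5, -0.7]
opening: -0.0003
t 15.13 tcp mm [555.   65.4 194.9] cradle [-0.4 52.9] tipz 16.9 jaw ang 1.7481 rel cradle y 0.0004 F [-0.3 -0.6  0.1] open 0.0 down [-0.  0. -1.]
```

View pics/side16.png

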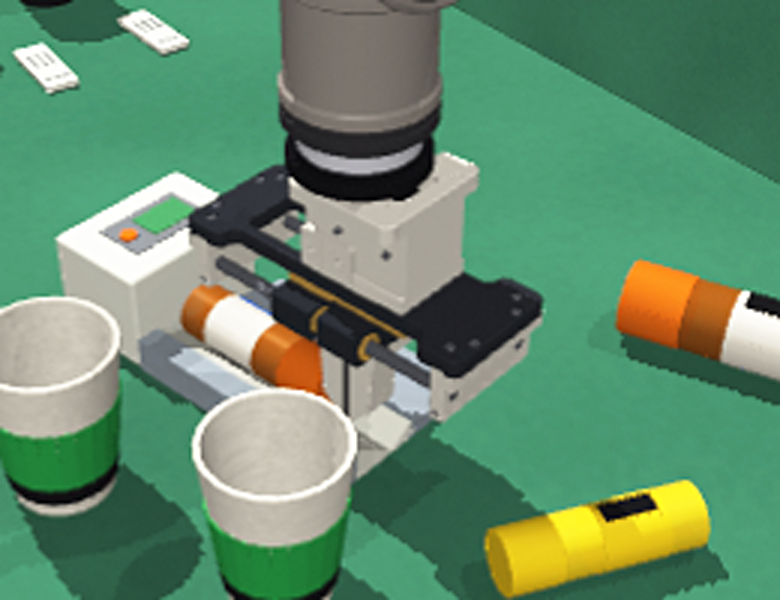

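Not home yet, with no force rise. Continuing in sub-millimetre rows.

```bash
for i in 1; do python3 -m inch '-0.1 0.6 0 0 0;-0.1 0.6 0 0 0;0 0 0 0 0'; done; python3 -m inch '-0.1 0.6 0 0 0;0 0 0 0 0'; python3 -m inch '-0.1 0.6 0 0 0;0 0 0 0 0'
```

```text
time: 15.38
tool_pos: [0.5548, 0.0665, 0.1949]
tool_rot: [1.524, 1.571, 1.701]
contact_force: [0.1, -0.1, 0.9]
opening: 0.0008
time: 15.55
tool_pos: [0.5547, 0.0671, 0.1949]
tool_rot: [1.957, 1.571, 2.134]
contact_force: [-0.4, 0.8, 0.2]
opening: 0.0003
time: 15.72
tool_pos: [0.5547, 0.0678, 0.195]
tool_rot: [1.287, 1.571, 1.464]
contact_force: [0.3, -0.8, 0.3]
opening: 0.0006
```

```bash
python3 -m inch '-0.1 0.6 0 0 0;0 0 0 0 0'; python3 -m inch '-0.1 0.6 0 0 0;0 0 0 0 0'; python3 -m inch '-0.1 0.6 0 0 0;0 0 0 0 0'; python3 snap.py 17 side
```

```text
time: 15.88
tool_pos: [0.5546, 0.0683, 0.1949]
tool_rot: [1.487, 1.571, 1.664]
contact_force: [-0.7, -0.5, -0.4]
opening: 0.0006
time: 16.05
tool_pos: [0.5544, 0.0689, 0.1949]
tool_rot: [2.012, 1.571, 2.19]
contact_force: [1.0, -1.2, -0.1]
opening: 0.0002
time: 16.22
tool_pos: [0.5543, 0.0695, 0.1949]
tool_rot: [1.884, 1.571, 2.061]
contact_force: [-0.1, -1.2, 0.3]
opening: 0.0007
t 16.27 tcp mm [554.3  69.5 195. ] cradle [-0.5 48.7] tipz 17.0 jaw ang 1.748 rel cradle y 0.0004 F [-0.3  0.6  0.8] open 0.001 down [-0.  0. -1.]
```

Run:
```python
import cv2
a=cv2.imread("pics/side17.png")[230:430,100:400]; cv2.imwrite("pics/side17c.png",cv2.resize(a,None,fx=2.5,fy=2.5))
```

```text
(no output)
```

View pics/side17c.png

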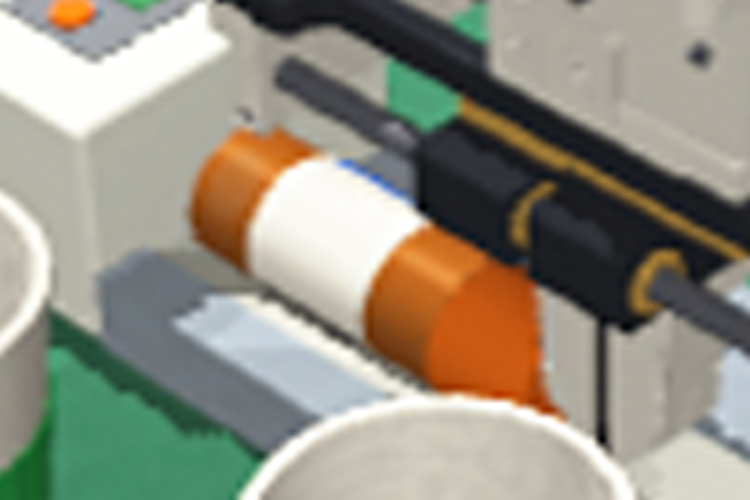

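```bash
python3 -m inch '-0.1 0.6 0 0 0;0 0 0 0 0' | grep -E "pos|force"; python3 -m inch '-0.1 0.6 0 0 0;0 0 0 0 0'| grep -E "pos|force"; python3 -m inch '-0.1 0.6 0 0 0;0 0 0 0 0'| grep -E "pos|force"
```

```text
tool_pos: [0.5543, 0.0701, 0.195]
contact_force: [1.2, -0.1, 0.6]
tool_pos: [0.5541, 0.0707, 0.1949]
contact_force: [0.2, -1.1, -0.7]
tool_pos: [0.554, 0.0713, 0.1949]
contact_force: [0.4, 0.1, 0.5]
```

```bash
python3 -m inch '-0.1 0.5 0 0 0;0 0 0 0 0' | grep -E "pos|force"; python3 -m inch '-0.1 0.5 0 0 0;0 0 0 0 0'| grep -E "pos|force"
```

```text
tool_pos: [0.554, 0.0717, 0.195]
contact_force: [0.5, -2.4, -0.5]
tool_pos: [0.554, 0.0718, 0.195]
contact_force: [0.3, -5.2, 0.4]
```

The y force rose to −5.2 N and the TCP stopped advancing, so the tube's end is against the reader. I'll hold briefly, then withdraw along the groove and lift.

```bash
python3 -m inch '0 0 0 0 0;0 0 0 0 0;0 0 0 0 0'|grep -E "pos|force"; python3 -m inch '0.2 -1 0 0 0;0.4 -2 0 0 0;0.9 -5 0 0 0;1.8 -10 0 0 0;1.8 -10 0 0 0;1.8 -10 0 0 0;0 0 0 0 0' ; python3 -m inch '0 0 15 0 0;0 0 30 0 0;0 0 40 0 0;0 0 40 0 0;0 0 40 0 0;0 0 0 0 0'; python3 -m inch '30 -25 0 0 0;30 -25 0 0 0;30 -25 0 0 0;30 -25 0 0 0;0 0 0 0 0;0 0 0 0 0'; python3 snap.py 18 wrist,side,scene
python3 - <<'E'
import cv2
a=cv2.imread("pics/side18.png")[150:450,50:450]; cv2.imwrite("pics/side18c.png",cv2.resize(a,None,fx=2,fy=2))
E
```

```text
tool_pos: [0.554, 0.0718, 0.195]
contact_force: [0.5, -4.9, 0.1]
time: 17.93
tool_pos: [0.5613, 0.032, 0.195]
tool_rot: [-0.687, 1.57, -0.511]
contact_force: [0.8, -0.7, 0.4]
opening: 0.0006
time: 18.43
tool_pos: [0.5621, 0.034, 0.3684]
tool_rot: [-0.233, 1.556, -0.056]
contact_force: [1.6, 0.1, 1.2]
opening: 0.0001
time: 18.93
tool_pos: [0.6815, -0.0676, 0.3578]
tool_rot: [2.638, 1.569, 2.812]
contact_force: [0.4, 0.8, -0.4]
opening: 0.0006
t 19.08 tcp mm [680.1 -65.1 359.8] cradle [-100.6  203.4] tipz 181.8 jaw ang 1.7484 rel cradle y 0.0008 F [ 0.6  0.3 -0.7] open 0.001 down [-0.001  0.001 -1.   ]
```

View pics/side18c.png

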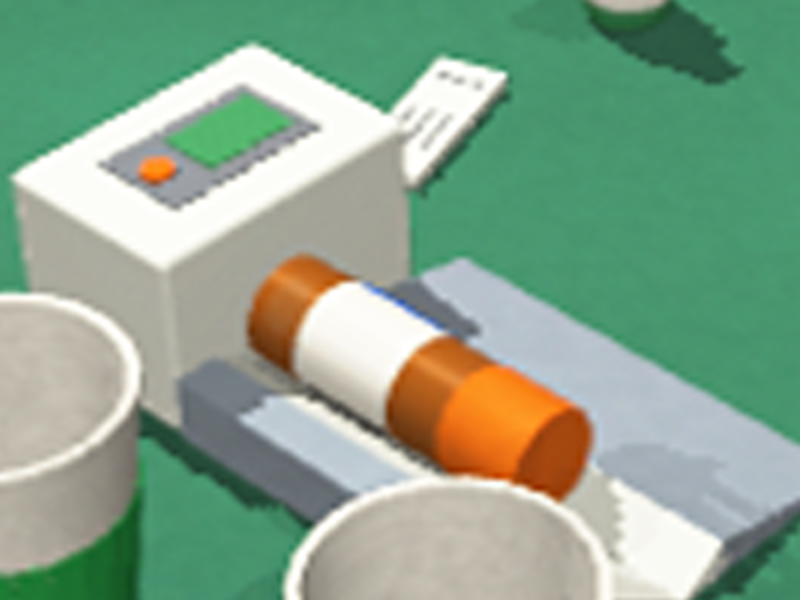

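View pics/scene18.png

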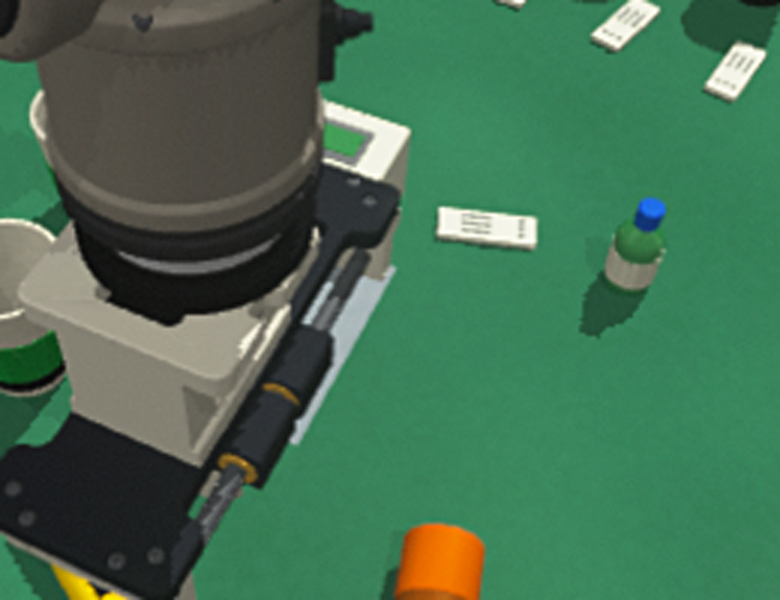

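```bash
python3 -m inch '0 -40 0 0 0;0 -40 0 0 0;0 -40 0 0 0;0 -40 0 0 0;0 0 0 0 0;0 0 0 0 0' >/dev/null; python3 snap.py 19 side,scene
python3 - <<'E'
from h import *
sc,sd=pickle.load(open("cal.pkl","rb"))
for nm,c,o in(("scene",sc,(220,90)),("side",sd,(200,100))):
    im=cv2.imread(f"pics/{nm}19.png")
    for y,col in((-25,(255,0,255)),(-19,(255,255,0))):
        w=tw(0,y)/1e3
        for e in(0,60):
            q=((proj(c,pose([w[0],w[1],CR[2]+np.pi/2,.0235],CYL[e:e+60]))-o+.5)*3-.5).astype(np.int32)
            cv2.polylines(im,[q],True,col,1)
    x0=60 if nm=="scene" else 60; y0=60 if nm=="scene" else 160
    cv2.imwrite(f"pics/{nm}19o.png",cv2.resize(im[y0:y0+300,x0:x0+400],None,fx=2,fy=2))
E
```

```text
t 19.68 tcp mm [ 680.5 -224.3  360.5] cradle [-73.  360.1] tipz 182.5 jaw ang 1.7489 rel cradle y 0.0013 F [0.4 0.4 0.1] open 0.001 down [ 0.     0.001 -1.   ]
```

View pics/side19o.png

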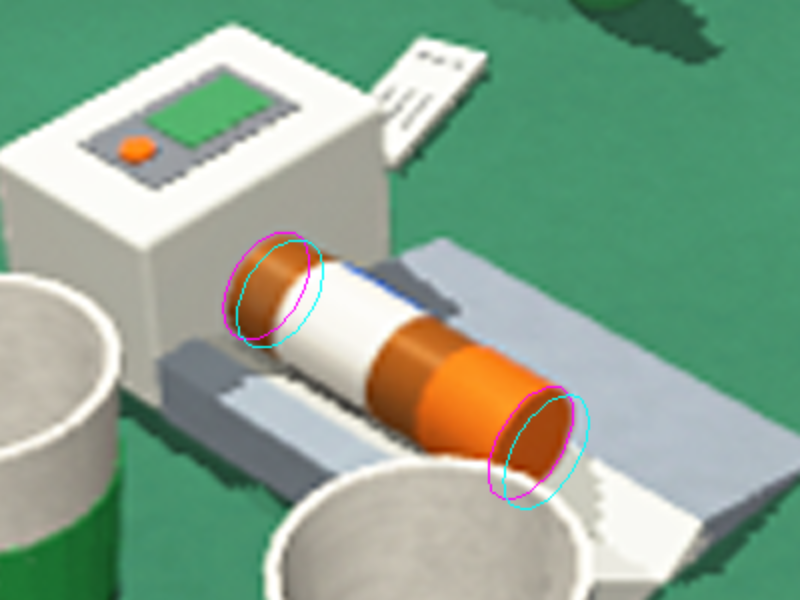

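View pics/scene19o.png

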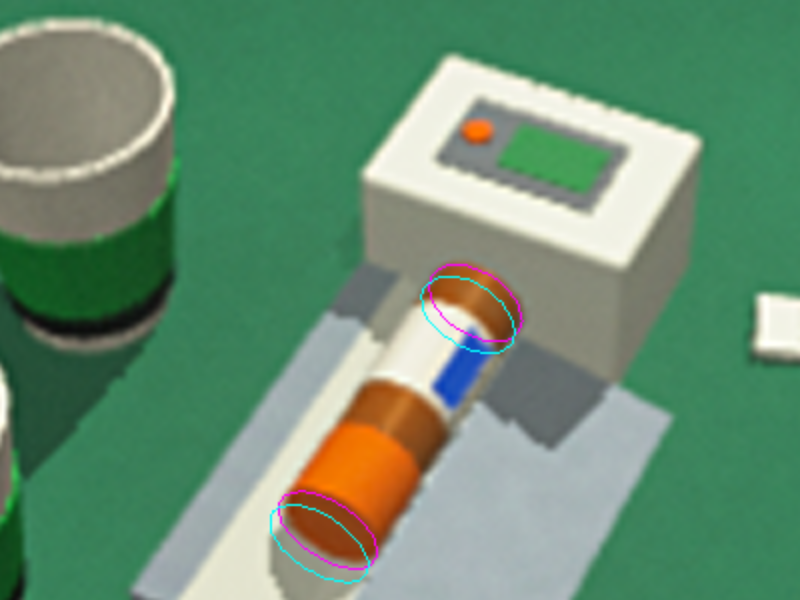

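The magenta outline is the home pose, and it matches the tube in both views. The tube's end meets the reader face at side (265,285) and scene (475,300). The cups, cassette and bottle look unmoved and the arm is well clear, so I'm handing in.

Run:
```python
from cell import workorder
print(workorder.hand_in())
```

```text
the job is handed in; nothing more can be done
None
```

The small amber tube with the orange cap is lying in the V-groove with its end against the reader. I handed the job in at about 19.7 s of the 54 s allowed, and `hand_in` gave no verdict.

**What I did:** I rolled the tube along the bench and up the ramp with two part-open fingertips behind it. It turned over on the bench, then dropped over the lip into the groove on its own. I then pushed its cap end along the groove with the outside of the closed fingers until it stopped. At the stop the measured force settled at about 5 N and the arm stopped moving forward. The tube was never pinched or lifted.

**Last checks:**
- **Tube position:** the projected home outline matches the tube in both the side and scene pictures, and the tube is parallel to the groove.
- **Other objects:** the cups, cassette and bottle look unmoved by eye; I did not measure them again.
- **Robot:** the arm is clear and the contact force reads about zero.

**What disagreed:**
- **Stopping point:** the arm stopped about 2.5 mm further along the groove than my fitted cradle pose predicted. That is close to the roughly 2 mm calibration error.
- **Cup positions:** the two cameras placed the cups about 10 mm apart, but the arm kept well clear of both estimates.

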